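# Restock the spring-pusher lane of a counter display

### The job

Restock the empty lane of the small two-lane counter display: load both tins into it, one after the other, so that they stand upright one behind the other on the lane floor, held between the front lip and the spring pusher. Lift each tin over the lip, push the pusher (or the tin already there) back with it, lower it behind the lip and let go. Do not ram, drop or tip the tins, and leave the two jars, the ring cake and the butter bar where they are.

Things in the scene. Friction and masses are not known exactly. Their poses are not given: they have to be found in the camera images.
- tin_1_centre (a point): Centre of a tin: round, straight-sided, standing upright, 57.4 mm in diameter, 72 mm tall, 0.14 to 0.22 kg; 36 mm above its underside, z along its axis. It stands on the table in front of the display, to the right. It goes into the empty lane.
- tin_2_centre (a point): Centre of the second tin, the same kind, also on the table to the right.
- rack: The display: fixed light wooden stand, 190 mm deep, 226 mm wide, with two black plastic lanes, middles at y = -50 and +50 mm; one holds a honey jar, the other is the EMPTY lane. Origin on the table, midway between the lanes; x to the back, y left, z up. The lanes clip on at any depth: each lip's rear face is somewhere from x = -8 to +8 mm, not measured; feel (or look) for it.
- board_front (a point): Middle of the upper front edge of the stand's base board, 12 mm above the table, at x = -16 mm of the stand. On the board each lane has: floor 17 mm above the table; aluminium lip across its front, rising 30 mm above the floor, 5 mm thick (its rounded top edge reaches 4.5 mm before and 0.5 mm behind the rear face); side guides 14 mm high, inner faces 66 mm apart.
- shelf_edge (a point): Middle of the lower front edge of the stand's upper shelf, 165 mm above the table, at x = 56 mm of the stand. It covers the lanes from there back (14 mm thick, decorations to 282 mm), so a gripper pointing straight down does not fit over a tin behind the lip; one leaning back to the robot by 30 to 45 degrees does. End panels from x = 62 mm back, inner faces at y = +-96 mm.
- pusher_empty (a joint): Travel of the empty lane's spring pusher to the back, m: a grey paddle 46 mm wide, 76 mm high above the lane floor, front face 8 mm + this behind the lip's rear face. Starts at 0; hard stop at 0.1103: two tins fit with only 3.5 mm to spare. Spring: 5 N at 0, 8.5 N at the stop; a tin in the lane adds about 2 N friction; it slides back slowly (20 N per m/s). About 0.049 with one tin, 0.107 with two.
- honey_centre (a point): Centre of a honey jar (64 mm diameter, 97 mm tall, 48.5 mm above its underside), which stands behind the lip of the other lane. Bystander.
- jam_centre (a point): Centre of a jam jar (69 mm diameter, 99 mm tall) on the table farther to the right. Bystander.
- ring_cake_centre (a point): Centre of a bagged ring cake (90 x 94 mm, 24 mm high) lying on the table at the left. Bystander.
- butter_bar_centre (a point): Centre of a wrapped butter bar (57 x 101 mm, 25 mm high) lying on the table at the far left. Bystander.
There are look-alikes about, which are no part of the job. Leave any orange look-alike of the part that bears tin_1_centre alone.

How it is judged (in metres and radians):
On the way, in this order (a step that is already met when the one before it is completed fails the run):
1. one tin stands behind the lip of the empty lane, released ((((x of tin_1_centre in the frame of rack above 0.012 m and (y of tin_1_centre in the frame of rack between -0.06 and -0.04 m or y of tin_1_centre in the frame of rack between 0.04 and 0.06 m) and z of tin_1_centre in the frame of rack between 0.047 and 0.058 m and angle between tin_1_centre's own z axis and vertical below 0.1 rad) and not (contact force between the fingers and tin_1 above 0.3 N) and value of joint pusher_empty above 0.043 m) or ((x of tin_2_centre in the frame of rack above 0.012 m and (y of tin_2_centre in the frame of rack between -0.06 and -0.04 m or y of tin_2_centre in the frame of rack between 0.04 and 0.06 m) and z of tin_2_centre in the frame of rack between 0.047 and 0.058 m and angle between tin_2_centre's own z axis and vertical below 0.1 rad) and not (contact force between the fingers and tin_2 above 0.3 N) and value of joint pusher_empty above 0.043 m))), for 0.2 s.
2. both tins stand in the lane, released (x of each of tin_1_centre, tin_2_centre in the frame of rack above 0.012 m and (y of tin_1_centre in the frame of rack between -0.06 and -0.04 m or y of tin_1_centre in the frame of rack between 0.04 and 0.06 m) and z of tin_1_centre in the frame of rack between 0.047 and 0.058 m and angle between each of tin_1_centre, tin_2_centre's own z axis and vertical below 0.1 rad and (y of tin_2_centre in the frame of rack between -0.06 and -0.04 m or y of tin_2_centre in the frame of rack between 0.04 and 0.06 m) and z of tin_2_centre in the frame of rack between 0.047 and 0.058 m and not (contact force between the fingers and tin_1 above 0.3 N) and not (contact force between the fingers and tin_2 above 0.3 N) and value of joint pusher_empty above 0.1 m), for 0.2 s.
At the end, for the whole second after the job is handed in: Both tins stand upright (0.1 rad) on the floor of the once empty lane, within 10 mm of its middle, one behind the other (centres under 64 mm apart) between lip and pusher, which they hold back to 0.100 to 0.113 m, released and at rest; the honey jar within 15 mm of its start (x of each of tin_1_centre, tin_2_centre in the frame of rack above 0.012 m and (y of tin_1_centre in the frame of rack between -0.06 and -0.04 m or y of tin_1_centre in the frame of rack between 0.04 and 0.06 m) and z of tin_1_centre in the frame of rack between 0.047 and 0.058 m and angle between each of tin_1_centre, tin_2_centre's own z axis and vertical below 0.1 rad and (y of tin_2_centre in the frame of rack between -0.06 and -0.04 m or y of tin_2_centre in the frame of rack between 0.04 and 0.06 m) and z of tin_2_centre in the frame of rack between 0.047 and 0.058 m and value of joint pusher_empty between 0.1 and 0.113 m and horizontal distance between tin_1_centre and tin_2_centre below 0.064 m and linear speed of each of tin_1, tin_2 below 0.02 m/s and angular speed of each of tin_1, tin_2 below 0.2 rad/s and distance of honey_centre from where it was at the start of the episode below 0.015 m); the robot touches nothing.
It fails at once if a tin is tipped (over 0.8 rad) (angle between any of tin_1_centre, tin_2_centre's own z axis and vertical above 0.8 rad).
It fails at once if a tin is dropped into or knocked against the display (touches it while moving faster than 0.45 m/s) ((contact force between tin_1 and lane_empty above 1 N and linear speed of tin_1 above 0.45 m/s) or (contact force between tin_1 and rack above 1 N and linear speed of tin_1 above 0.45 m/s) or (contact force between tin_2 and lane_empty above 1 N and linear speed of tin_2 above 0.45 m/s) or (contact force between tin_2 and rack above 1 N and linear speed of tin_2 above 0.45 m/s)).
It fails at once if a tin is rammed against the pusher or the other tin (over 60 N) (contact force between any of tin_1, tin_2 and pusher_empty above 60 N or contact force between tin_1 and tin_2 above 60 N).
It fails at once if a bystander is disturbed (moved more than 15 mm) (distance of any of honey_centre, jam_centre, ring_cake_centre, butter_bar_centre from where it was at the start of the episode above 0.015 m).
It also fails if it takes over 72 s, if anything falls off the work surface, if the arm or the gripper's body presses on something with over 40 N, if the wrist force passes 120 N, or if a joint passes its speed limit or range.

### The arm

A 7-joint arm with a two-finger parallel gripper is mounted at the origin on a cart in front of the work surface, level with it; the furniture and walls round the work are solid. World frame = base frame: x ahead of the robot, y to its left, z up, the work surface at z = 0. Lengths are in mm, angles in rad, forces in N, time in s.
With the tool pointing down it reaches from about 400 to 850 mm from the base axis. Payload 4.5 kg.
Tool frame: the origin (TCP) lies at the centre of the arm's flange, where the gripper is bolted on; the fingertips stand 166 mm ahead of it and the grasp point (between the pads) lies 147 mm ahead of it; z points along the fingers, y is the line along which they close (so a half turn about z gives the same grasp; the last joint's range is limited). The gripper opens to 88 mm and grips with 3 to 60 N. Pads are 18 mm wide; open, the fingers measure 123 mm over their backs; the gripper's body (75 mm by 187 mm) begins 45 mm behind the grasp point.
Start: joints at [-1.236, 0.689, -0.195, 1.565, 0.157, 0.902, -0.215], TCP at [185.156, 596.955, 404.743] pointing down, gripper open.
Joint ranges: [-3.01, 3.01], [-0.46, 2.08], [-1.47, 1.51], [0.13, 2.56], [-1, 4.14], [0.04, 2.09], [-2.66, 2.66]. Speed limits (rad/s): [2.57, 2.57, 3.14, 3.14, 3.14, 3.14, 3.14].

### API

Orientations are given as a unit quaternion [x, y, z, w].
In Python, from plant import manip, viewer, models gives the robot as it stands.
- The arm moves only by the tool play_rows, never from a script. Its argument "motion" is a list of rows, each a list of 3 entries, a list of its own where there are three numbers: the turn, a rotation vector about the tool's x, y, z in degrees, then the shift along the tool's x, y, z in cm, then the opening, from 0 (shut) to 1 (fully open). In form: [[[rx, ry, rz], [dx, dy, dz], grip], ...]. A call has 1 to 8 rows; each row is the pose to reach, as a shift and turn from the pose commanded when the call began, along the tool's axes at that moment; what a row does not reach only later rows make up. A row lasts 1/8 s, in which the tool goes at most 62.5 mm and 10.7 degrees, less where a joint would pass 70% of its speed; a pose out of reach is approached as far as the arm can. A call with a gripper value outside its range is refused whole. The fingers move at their own pace and stop on an object; the grip force is fixed at half the most. Time passes only in rows, so rows that repeat a pose let the fingers close. It gives the time, the measured TCP pose, the force, the opening and the grip force at its end, in the units of the state.
- manip.state(): the state, without advancing time (a new reading comes with each control period).
- viewer.capture(name): name is "side" or "top"; returns the picture (480x640x3 uint8, red, green, blue); there is no depth.
- viewer.camera_info(name): a dict with "mtx" (3x3 intrinsics, pixels), "k1" (the pictures are not rectified: a ray, as slopes to the right and down, at radius r is drawn at 1 + k1 r^2 times it, then the intrinsics apply), "origin" and "attitude" of the camera in the world. Camera axes: x right, y down, z forward; pixel columns grow to the right and rows downward; lengths in mm; the calibration is good to about 2 mm. A picture is of the moment at which its call begins. camera_info takes no time and is no camera call.
- manip.finish_job(): hands the job in; it is judged then, once.
Trained networks look in the newest picture that a camera, given by its name, has taken for a name from the list of things; names that differ only in an ending like _2 or _b are one class to them, and where a whole thing is asked for, a point or a joint stands for the part that bears it (a point fixed in the world has none). Each returns a list of dicts, best first, with "confidence" (0 to 1); they miss things now and then, are a little off and sometimes report something else, mostly with a low value. They report only what shows in the picture. A call takes as long as a camera call. They do not tell look-alikes from the thing itself.
- models.trace(camera, name): "region" (480x640 bool, what is visible of it) and "position" ([column, row] in pixels, amid what is visible of it).
The state is a dict: "t": time; "joint_positions": joint angles; "qd": joint speeds; "tau": joint torques, N m; "tcp_pos": TCP position; "ee_rot": TCP orientation; "ft_force": force on the tool from outside, world axes, zero at the start; "wrist_torque": the same for the moment, N m; "grip_width": finger opening in mm; "finger_force": force on a finger pad.
Only numpy, scipy, OpenCV 4.12 (cv2) and the standard library are available. Lean on these libraries where they do the work, as an engineer would, in place of code of your own. Each camera call takes 0.05 s, during which the arm holds its last target. There are 200 camera calls.

## Working session

There is one attempt and no reset: what is moved stays moved. The work goes in short steps, Python scripts to look and compute and a tool call to move; the robot and the scene stay as the last step left them, time stands still between calls to the robot, and variables do not carry over. Pictures are saved under pics/ and viewed, at most 10 in all, crops included, and the job is handed in when it is done.

Besides the shell and the picture viewer there is one more tool, called after "Emit:" by a JSON object that holds its "fn" and its "kwargs", one argument or row to a line. play_rows: Moves the arm, as the interface text tells. Its arguments: {"type":"object","properties":{"motion":{"type":"array"}},"required":["motion"]}

```bash
mkdir -p pics
cat > h.py <<'E'
import numpy as np, cv2
from scipy.spatial.transform import Rotation as R
from plant import manip, viewer, models
def cam(n):
    c=viewer.camera_info(n); A=np.array(c["attitude"],float)
    A=R.from_quat(A).as_matrix() if A.size==4 else A.reshape(3,3)
    return np.array(c["mtx"]),c["k1"],np.array(c["origin"],float),A
def proj(n,P):
    K,k,o,A=cam(n); p=(np.atleast_2d(P)-o)@A; s=p[:,:2]/p[:,2:]
    s=s*(1+k*(s**2).sum(1,keepdims=True)); return s@K[:2,:2].T+K[:2,2]
def ray(n,uv):
    K,k,o,A=cam(n); q=np.linalg.solve(K,[uv[0],uv[1],1])[:2]; s=q.copy()
    for _ in range(30): s=q/(1+k*(s@s))
    return o,A@np.array([s[0],s[1],1])
def atz(n,uv,z):
    o,d=ray(n,uv); return o+d*(z-o[2])/d[2]
def snap(n,f):
    im=viewer.capture(n); cv2.imwrite(f"pics/{f}.png",im[:,:,::-1]); return im
E
python3 - <<'E'
from h import *
for n in("side","top"):
    snap(n,n+"0"); print(n,viewer.camera_info(n))
    for nm in("tin_1_centre","rack","honey_centre","jam_centre","ring_cake_centre","butter_bar_centre","board_front","shelf_edge"):
        try:
            for r in models.trace(n,nm):
                ys,xs=np.nonzero(r["region"]); print(n,nm,round(r["confidence"],2),np.round(r["position"]),(xs.min(),xs.max(),ys.min(),ys.max()) if len(xs) else None)
        except Exception as e: print(nm,e)
print(manip.state())
a=cv2.imread("pics/side0.png");b=cv2.imread("pics/top0.png")
E
```

```text
side {'mtx': array([[491.95187267,   0.        , 320.75202733],
       [  0.        , 491.95187267, 246.77794271],
       [  0.        ,   0.        ,   1.        ]]), 'k1': 0.00661824422884884, 'origin': array([ 778.00215078, -654.7463624 , 1156.18335327]), 'attitude': array([ 0.93289821,  0.24445178, -0.06413812, -0.25657466])}
side tin_1_centre 0.88 [322. 309.] (np.int64(310), np.int64(332), np.int64(292), np.int64(325))
side tin_1_centre 0.8 [346. 333.] (np.int64(333), np.int64(357), np.int64(319), np.int64(351))
side tin_1_centre 0.79 [284. 288.] (np.int64(272), np.int64(297), np.int64(277), np.int64(308))
side tin_1_centre 0.63 [241. 330.] (np.int64(229), np.int64(255), np.int64(311), np.int64(343))
side rack 0.77 [397. 245.] (np.int64(332), np.int64(447), np.int64(182), np.int64(304))
side honey_centre 0.78 [373. 214.] (np.int64(370), np.int64(387), np.int64(204), np.int64(230))
side jam_centre 0.71 [204. 376.] (np.int64(186), np.int64(223), np.int64(356), np.int64(396))
side ring_cake_centre 0.61 [339. 172.] (np.int64(324), np.int64(355), np.int64(158), np.int64(188))
side bu
[... 1862 characters left out ...]
int_positions': array([-1.23621701,  0.68907014, -0.19460155,  1.56527913,  0.15729444,
        0.9025257 , -0.21508104]), 'qd': array([-0.00132967, -0.00153297,  0.00160309,  0.00068287, -0.00196602,
        0.00256143,  0.00018103]), 'tau': array([-9.39241581e-04, -5.27490914e+01, -1.26758404e+00, -1.53751069e+01,
       -5.19188808e-02, -9.18902151e-04,  2.44464707e-05]), 'tcp_pos': array([185.14569067, 596.96001691, 404.76698295]), 'ee_rot': array([1.49805358e-01, 9.88715506e-01, 5.04184945e-05, 1.18076904e-06]), 'ft_force': array([-0.96014803,  0.10640481,  0.37747703]), 'wrist_torque': array([ 0.00669873, -0.00462706, -0.00799234]), 'finger_force': 0.0, 'grip_width': 88.08939642686495}
```

Run:
```python
from h import *
a=cv2.imread("pics/side0.png")[130:410,170:470];b=cv2.imread("pics/top0.png")[160:330,150:500]
cv2.imwrite("pics/a.png",cv2.resize(a,(643,600),interpolation=cv2.INTER_CUBIC))
cv2.imwrite("pics/b.png",cv2.resize(b,(800,389),interpolation=cv2.INTER_CUBIC))
for uv in([382,214],[372,277],[371,242]): print("top",atz("top",uv,50))
for uv in([322,309],[346,333],[284,291],[241,328]): print("side",atz("side",uv,38))
print(atz("top",(472,295),60),atz("top",(224,298),15),atz("top",(180,293),15),atz("top",(273,232),100))
```

```text
top [ 626.7846483  -262.16583349   50.        ]
top [ 444.6022436  -233.09226349   50.        ]
top [ 545.06286363 -230.41897918   50.        ]
side [ 548.97547957 -226.75504162   38.        ]
side [ 629.33478317 -252.75840527   38.        ]
side [ 442.16150693 -230.95292738   38.        ]
side [ 403.4489197  -365.48188061   38.        ]
[ 395.93024387 -511.48444679   60.        ] [382.91487265 192.84586599  15.        ] [396.46691012 320.59339093  15.        ] [564.11158925  46.21293544 100.        ]
```

View pics/a.png

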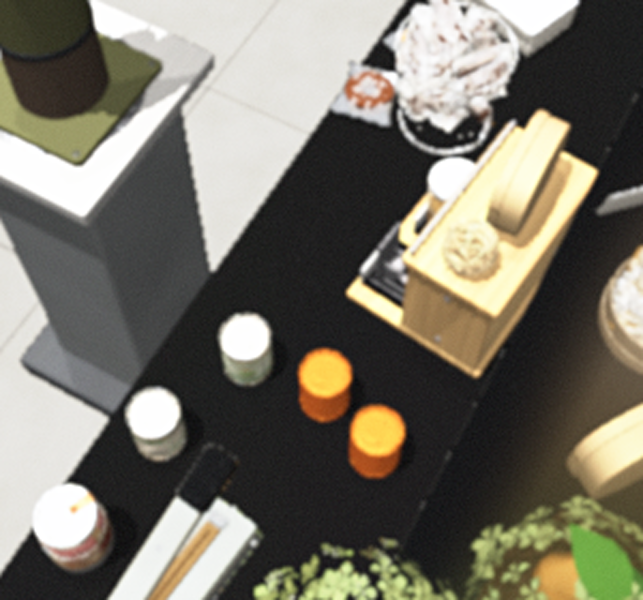

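View pics/b.png

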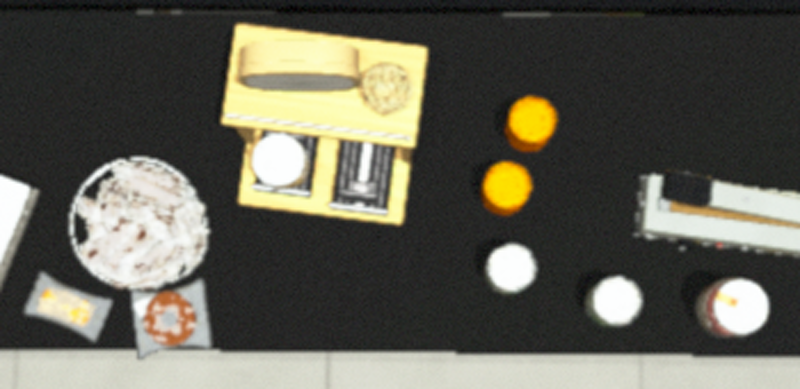

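Top crop b: white tins at (511,268) and (615,300), i.e. about (444,-232) and (403,-365). Two orange look-alikes stand behind them. The empty lane is the right one at b (362,175), and honey is in the left lane. Next I fit the rack pose.

```bash
cat >> h.py <<'E'
def rel(g,phi,th,yoff=147,p=None,q=None):
    """rel. row from current pose to grasp point g, heading phi, lean th (deg)"""
    s=manip.state(); p=s["tcp_pos"] if p is None else p; q=s["ee_rot"] if q is None else q
    f,t=np.radians([phi,th]); z=np.array([np.sin(t)*np.cos(f),np.sin(t)*np.sin(f),-np.cos(t)])
    y=np.array([-np.sin(f),np.cos(f),0]); Rt=np.c_[np.cross(y,z),y,z]; R0=R.from_quat(q)
    pt=np.array(g)-yoff*z
    return np.round((R0.inv()*R.from_matrix(Rt)).as_rotvec(degrees=True),1).tolist(),np.round(R0.inv().apply(pt-p)/10,2).tolist()
E
python3 - <<'E'
from h import *
from scipy.optimize import least_squares
# points: rack frame; front board top corners, from top crop b and side crop a
def pb(x,y): return [150+x/2.286,160+y/2.286]
def pa(x,y): return [170+x/2.143,130+y/2.143]
obs=[("top",(-16,113,12),pb(239,205)),("top",(-16,-113,12),pb(404,223)),
     ("top",(56,113,179),pb(222,124)),("top",(56,-113,179),pb(416,145)),
     ("top",(174,113,179),pb(235,25)),("top",(174,-113,179),pb(428,47)),
     ("side",(-16,-113,12),pa(350,291)),("side",(56,-113,179),pa(407,281)),("side",(174,-113,179),pa(499,316)),
     ("side",(174,-113,0),pa(476,377))]
def W(P,v):
    c,s=np.cos(v[2]),np.sin(v[2]); return np.array([v[0]+c*P[0]-s*P[1],v[1]+s*P[0]+c*P[1],P[2]])
f=lambda v: np.concatenate([proj(n,W(P,v))[0]-o for n,P,o in obs])
r=least_squares(f,[560,0,0],loss="soft_l1",x_scale=[10,10,.05]); print(r.x,np.degrees(r.x[2])); print(np.round(f(r.x).reshape(-1,2),1))
np.save("rack.npy",r.x)
a=cv2.resize(cv2.imread("pics/top0.png")[165:275,240:350],None,fx=7,fy=7,interpolation=cv2.INTER_CUBIC)[:600]
for x0,x1,y0,y1,z in((-16,174,-113,113,12),(56,174,-113,113,179),(-5,0,-83,-17,47)):
    q=np.array([proj("top",W((x,y,z),r.x))[0] for x,y in((x0,y0),(x1,y0),(x1,y1),(x0,y1))])
    cv2.polylines(a,[np.int32((q-[240,165]+.5)*7)],True,(255,0,255),1)
cv2.imwrite("pics/c.png",a)
for P in((0,-50,17),(0,50,17),(28.7,-50,53)): print(P,W(P,r.x))
v=r.x
print("honey side",atz("side",models.trace("side","honey_centre")[0]["position"],100))
for g,ph in(((444,-232,180),-17),((444,-232,180),-5)): print(rel(g,ph,35))
print("tin2 top",atz("top",pb(615,300),72), atz("top",pb(511,268),72)); print("side", atz("side",pa(246,326),72),atz("side",pa(155,403),72))
E
```

```text
[ 5.32975333e+02  1.37875968e+00 -9.17045424e-02] -5.254283242064861
[[-2.4 -0.8]
 [ 2.  -1.1]
 [-0.4 -0.1]
 [-0.5 -1. ]
 [-0.9  0.1]
 [-1.4 -1.4]
 [-3.7  4. ]
 [-2.8 -9.7]
 [-1.   0.1]
 [-0.6  3.8]]
(0, -50, 17) [528.39652975 -48.41114455  17.        ]
(0, 50, 17) [537.5541359  51.1686639  17.       ]
(28.7, -50, 53) [556.97593477 -51.03937751  53.        ]
honey side [546.11396747  48.19141528 100.        ]
([-0.1, -35.0, -0.2], [-40.85, -71.54, 10.43])
([-3.7, -34.9, -11.9], [-41.04, -73.3, 10.43])
tin2 top [ 404.3103304 -362.2501106   72.       ] [ 442.27519038 -235.7237361    72.        ]
side [ 441.49989646 -222.34394954   72.        ] [ 403.63701295 -352.11045026   72.        ]
```

View pics/c.png

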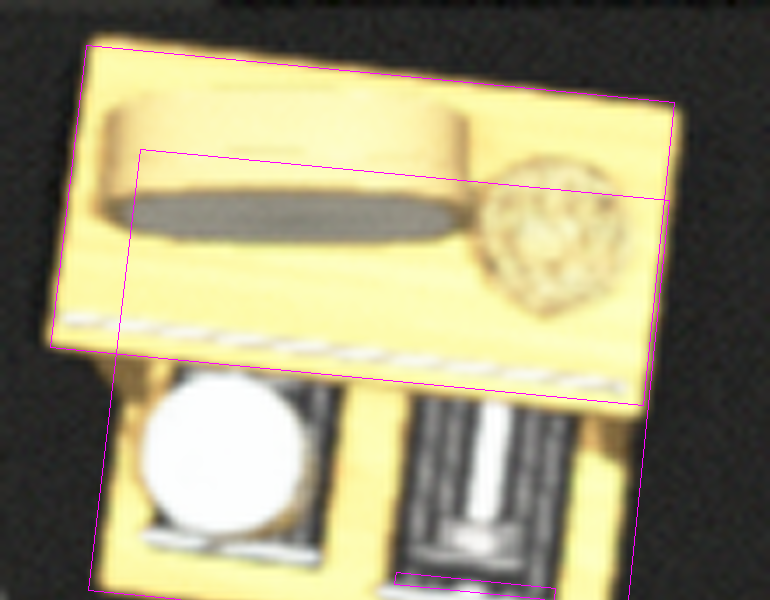

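The overlay fits the shelf and board. The actual lip lies about 12 crop pixels (5 mm) in front of my x=0 line. Moving to tin 1 now.

Emit:
{"fn": "play_rows", "kwargs": {
  "motion": [
    [[0,0,0],[-6,-4,0],1],
    [[0,0,0],[-10,-9,0],1],
    [[0,0,0],[-15,-13,0],1],
    [[0,0,0],[-20,-18,0],1],
    [[0,0,0],[-25,-22,0],1],
    [[0,0,0],[-29,-27,0],1],
    [[0,0,0],[-34,-31,0],1],
    [[0,0,0],[-37,-36,0],1]
  ]
}}

```text
t: 1.95
tcp_pos: [427.1, 160.1, 405.0]
ee_rot: [0.15, 0.989, 0.001, 0.001]
ft_force: [1.3, -0.1, 0.5]
grip_width: 88.2
finger_force: 0.0
```

```bash
python3 -c "
from h import *
print(manip.state()['tcp_pos'],manip.state()['t'])
for z in (180,120): print(rel((442,-235,z),-10,35))"
```

```text
[427.13778705 160.11892424 405.03401208] 1.95
([-2.1, -34.9, -7.1], [-4.76, -38.38, 10.4])
([-2.1, -34.9, -7.1], [-4.75, -38.39, 16.4])
```

Emit:
{"fn": "play_rows", "kwargs": {
  "motion": [
    [[0,-5,-1],[-1,-6,0],1],
    [[0,-12,-2],[-1,-11,1],1],
    [[-1,-20,-3],[-2,-16,2],1],
    [[-1,-27,-5],[-3,-22,4],1],
    [[-2,-35,-7],[-4,-27,6],1],
    [[-2,-35,-7],[-5,-32,8],1],
    [[-2,-35,-7],[-5,-36,10],1],
    [[-2,-35,-7],[-5,-36.6,10.4],1]
  ]
}}

```text
t: 2.95
tcp_pos: [383.4, -88.1, 347.4]
ee_rot: [0.099, 0.969, -0.091, 0.205]
ft_force: [0.7, -1.3, -0.2]
grip_width: 88.0
finger_force: 0.0
```

```bash
cat >> h.py <<'E'
def gp():
    s=manip.state(); r=R.from_quat(s["ee_rot"]); z=r.apply([0,0,1]); y=r.apply([0,1,0])
    return np.round(s["tcp_pos"]+147*z,1),"phi",round(float(np.degrees(np.arctan2(-y[0],y[1]))),1),"lean",round(float(np.degrees(np.arccos(-z[2]))),1),"ytilt",round(float(y[2]),3),s["t"],np.round(s["ft_force"],1)
E
python3 -c "
from h import *
print(gp())
print(rel((442,-235,110),-10,35),rel((442,-235,57),-10,35))
for c in('top','side'):
  im=snap(c,c+'1'); im=im[200:400,150:430] if c=='side' else im[200:330,320:500]
  cv2.imwrite(f'pics/{c}1z.png',cv2.resize(im[:,:,::-1],None,fx=2.8 if c=='side' else 4,fy=2.8 if c=='side' else 4,interpolation=cv2.INTER_CUBIC))
  for r in models.trace(c,'tin_1_centre'): print(c,round(r['confidence'],2),r['position'])
"
```

```text
(array([ 439.2, -120. ,  215.2]), 'phi', -13.4, 'lean', 26.0, 'ytilt', -0.136, 2.95, array([ 0.7, -1.3, -0.2]))
([-8.5, -10.4, 1.0], [5.01, -11.72, 12.47]) ([-8.5, -10.4, 1.0], [7.22, -11.0, 17.23])
top 0.95 [368.9, 241.0]
top 0.89 [382.2, 214.6]
top 0.57 [371.7, 276.9]
side 0.94 [284.3, 289.9]
side 0.68 [319.7, 308.1]
side 0.57 [345.4, 332.6]
```

View pics/side1z.png

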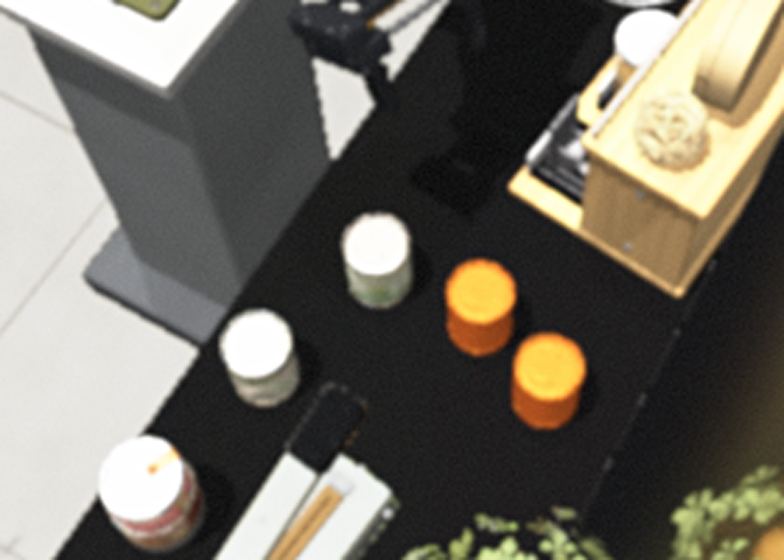

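Emit:
{"fn": "play_rows", "kwargs": {
  "motion": [
    [[-4,-5,0],[2,-4,3],1],
    [[-8.5,-10.4,1],[4,-8,7],1],
    [[-8.5,-10.4,1],[5,-11.7,12.2],1],
    [[-8.5,-10.4,1],[5,-11.7,12.4],1],
    [[-8.5,-10.4,1],[5,-11.7,12.4],1],
    [[-8.5,-10.4,1],[5,-11.7,12.4],1]
  ]
}}

```text
t: 3.9
tcp_pos: [358.1, -219.1, 230.9]
ee_rot: [0.083, 0.951, -0.026, 0.297]
ft_force: [-0.8, 0.6, 1.0]
grip_width: 88.0
finger_force: 0.0
```

```bash
python3 -c "
from h import *
print(gp())
print(atz('side',(285,286.8),72))
print(rel((443,-233,58),-10,35))
"
```

```text
(array([ 440.5, -233.8,  110.1]), 'phi', -10.0, 'lean', 34.7, 'ytilt', -0.001, 3.9, array([-0.8,  0.6,  1. ]))
[ 448.5856708  -232.97361685   72.        ]
([-0.1, -0.3, -0.0], [2.85, 0.11, 4.42])
```

Emit:
{"fn": "play_rows", "kwargs": {
  "motion": [
    [[0,0,0],[1,0,2],1],
    [[0,-0.3,0],[2,0.1,3.4],1],
    [[0,-0.3,0],[2.7,0.1,4.5],1],
    [[0,-0.3,0],[2.7,0.1,4.5],0.5],
    [[0,-0.3,0],[2.7,0.1,4.5],0],
    [[0,-0.3,0],[2.7,0.1,4.5],0],
    [[0,-0.3,0],[2.7,0.1,4.5],0],
    [[0,-0.3,0],[2.7,0.1,4.5],0]
  ]
}}

```text
t: 4.9
tcp_pos: [361.0, -219.5, 179.2]
ee_rot: [0.084, 0.95, -0.027, 0.301]
ft_force: [-1.5, 1.2, 4.9]
grip_width: 56.5
finger_force: 30.0
```

```bash
python3 -c "
from h import *
print(gp())
"
```

```text
(array([ 444.3, -234.3,   59. ]), 'phi', -10.1, 'lean', 35.2, 'ytilt', -0.0, 4.9, array([-1.5,  1.2,  4.9]))
```

Gripped at 59 mm above the tin's base. Lift, then carry to just in front of the lane.

```bash
cat >> h.py <<'E'
rk=np.load("rack.npy")
def W(P,v=rk):
    c,s=np.cos(v[2]),np.sin(v[2]); return np.array([v[0]+c*P[0]-s*P[1],v[1]+s*P[0]+c*P[1],P[2]])
def inv(p,v=rk):
    c,s=np.cos(v[2]),np.sin(v[2]); d=np.array(p[:2])-v[:2]; return np.round([c*d[0]+s*d[1],-s*d[0]+c*d[1]],1)
E
python3 -c "
from h import *
print(rel((444,-234,125),-10,35),rel(W((-60,-50,125)),7,35))
"
```

```text
([-0.1, 0.2, -0.1], [-3.81, 0.01, -5.42]) ([-9.8, 0.1, -14.0], [-3.37, 16.79, -5.74])
```

Emit:
{"fn": "play_rows", "kwargs": {
  "motion": [
    [[0,0,0],[-0.6,0,-0.8],0],
    [[0,0,0],[-1.8,0,-2.6],0],
    [[0,0,0],[-3.2,0,-4.7],0],
    [[0,0,0],[-3.8,2.5,-5.6],0],
    [[-2,0,-3],[-3.8,5.5,-5.6],0],
    [[-4,0,-6],[-3.7,9,-5.7],0],
    [[-7,0,-10],[-3.6,12.5,-5.7],0],
    [[-9.8,0,-14],[-3.5,15.5,-5.7],0]
  ]
}}

```text
t: 5.9
tcp_pos: [402.6, -70.6, 247.7]
ee_rot: [-0.06, 0.954, 0.021, 0.293]
ft_force: [0.9, -0.9, -1.2]
grip_width: 56.3
finger_force: 30.0
```

```bash
python3 -c "
from h import *
print(gp()); print(rel(W((-60,-50,125)),7,35),rel(W((-45,-50,117)),7,35))
"
```

```text
(array([484.5, -59.5, 126.1]), 'phi', 7.3, 'lean', 34.2, 'ytilt', 0.005, 5.9, array([ 0.9, -0.9, -1.2]))
([0.4, -0.8, 0.1], [1.39, 1.94, -0.67]) ([0.4, -0.8, 0.1], [0.63, 1.61, 0.82])
```

Emit:
{"fn": "play_rows", "kwargs": {
  "motion": [
    [[0.2,-0.4,0],[0.7,1,0.2],0],
    [[0.4,-0.8,0],[0.8,1.6,0.6],0],
    [[0.4,-0.8,0],[0.8,1.6,0.6],0],
    [[0.4,-0.8,0],[0.8,1.6,0.6],0]
  ]
}}

```text
t: 6.4
tcp_pos: [407.5, -58.9, 239.9]
ee_rot: [-0.058, 0.953, 0.018, 0.298]
ft_force: [-0.5, 0.9, -1.2]
grip_width: 56.7
finger_force: 30.0
```

```bash
python3 -c "
from h import *
g=gp(); print(g,inv(g[0]))
z=[]
for c in('top','side'):
  im=snap(c,c+'2'); b=(130,270,330,470) if c=='side' else (165,275,240,350)
  k=4 if c=='side' else 5.4
  z.append(cv2.resize(im[b[0]:b[1],b[2]:b[3],::-1],(400,400) if c=='top' else (400,400),interpolation=cv2.INTER_CUBIC))
cv2.imwrite('pics/d.png',np.hstack(z))
print(proj('top',W((0,-50,130))),proj('top',[*g[0][:2],g[0][2]+13]))
for r in models.trace('top','tin_1_centre'): print(round(r['confidence'],2),r['position'])
"
```

```text
(array([490.6, -48.7, 119.1]), 'phi', 6.9, 'lean', 34.7, 'ytilt', 0.0, 6.4, array([-0.5,  0.9, -1.2])) [-37.6 -53.7]
[[306.33273292 243.49174691]] [[306.22878545 257.18501303]]
0.96 [381.9, 215.8]
0.69 [368.0, 238.8]
0.6 [308.8, 255.4]
```

View pics/d.png

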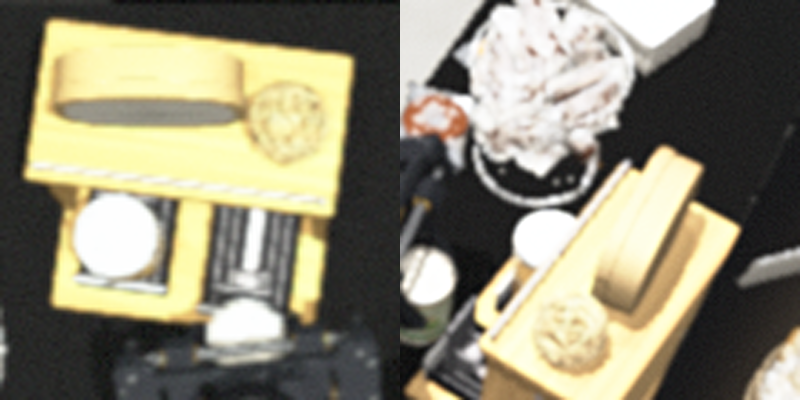

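```bash
python3 -c "
from h import *
im=cv2.imread('pics/top2.png').astype(int)
print('gray lane rows')
for r in (222,226,230,234,238): print(r,list(im[r,290:336].sum(1)//3))
for r in (246,248,250,252,254): print(r,list(im[r,290:336].sum(1)//3))
for z,xs in((31,(40,)),(20,(40,))):
  print([(y,np.round(proj('top',W((x,y,z)))[0],1)) for x in (0,20,40,) for y in(-83,-50,-17)])
"
```

```text
gray lane rows
222 [np.int64(214), np.int64(224), np.int64(226), np.int64(225), np.int64(226), np.int64(226), np.int64(222), np.int64(199), np.int64(138), np.int64(85), np.int64(91), np.int64(131), np.int64(125), np.int64(103), np.int64(111), np.int64(137), np.int64(123), np.int64(115), np.int64(147), np.int64(210), np.int64(231), np.int64(221), np.int64(199), np.int64(171), np.int64(166), np.int64(181), np.int64(192), np.int64(201), np.int64(212), np.int64(217), np.int64(220), np.int64(222), np.int64(223), np.int64(222), np.int64(226), np.int64(227), np.int64(229), np.int64(229), np.int64(229), np.int64(230), np.int64(225), np.int64(183), np.int64(92), np.int64(41), np.int64(37), np.int64(38)]
226 [np.int64(226), np.int64(230), np.int64(230), np.int64(230), np.int64(230), np.int64(228), np.int64(208), np.int64(156), np.int64(99), np.int64(72), np.int64(100), np.int64(137), np.int64(119), np.int64(106), np.int64(137), np.int64(130), np.int64(93), np.int64(100), np.int64(187), np.int64(246), np.int64(253), np.int64(251), np.int64(212), np.int64(115), np.int64(97), np.int64(137), np.in
[... 5564 characters left out ...]
76), np.int64(69), np.int64(58), np.int64(50), np.int64(44), np.int64(44), np.int64(39), np.int64(34), np.int64(32), np.int64(37), np.int64(40), np.int64(40)]
[(-83, array([319. , 249.2])), (-50, array([307.7, 248.1])), (-17, array([296.4, 247. ])), (-83, array([319.7, 242.4])), (-50, array([308.4, 241.3])), (-17, array([297.1, 240.2])), (-83, array([320.4, 235.7])), (-50, array([309.1, 234.6])), (-17, array([297.9, 233.4]))]
[(-83, array([319.1, 249.7])), (-50, array([307.8, 248.6])), (-17, array([296.6, 247.5])), (-83, array([319.8, 243. ])), (-50, array([308.6, 241.9])), (-17, array([297.3, 240.7])), (-83, array([320.5, 236.2])), (-50, array([309.3, 235.1])), (-17, array([298.1, 234. ]))]
```

The tin's centre is at column 307. The lane mid at that height is about 304.7, so the tin sits about 6 mm too far right. I'll shift it left, then advance until it touches the pusher.

```bash
python3 -c "
from h import *
for x in (-38,-34,-30,-26,-22,-18): print(x,rel(W((x,-47.5,115)),7,35))
"
```

```text
-38 ([-0.0, -0.2, -0.0], [0.25, 0.61, 0.4])
-34 ([-0.0, -0.2, -0.0], [-0.07, 0.52, 0.62])
-30 ([-0.0, -0.2, -0.0], [-0.39, 0.44, 0.84])
-26 ([-0.0, -0.2, -0.0], [-0.71, 0.35, 1.06])
-22 ([-0.0, -0.2, -0.0], [-1.03, 0.27, 1.29])
-18 ([-0.0, -0.2, -0.0], [-1.35, 0.18, 1.51])
```

Emit:
{"fn": "play_rows", "kwargs": {
  "motion": [
    [[0,0,0],[0.25,0.6,0.4],0],
    [[0,0,0],[-0.07,0.52,0.62],0],
    [[0,0,0],[-0.23,0.48,0.73],0],
    [[0,0,0],[-0.39,0.44,0.84],0],
    [[0,0,0],[-0.39,0.44,0.84],0],
    [[0,0,0],[-0.39,0.44,0.84],0]
  ]
}}

```text
t: 7.3
tcp_pos: [415.2, -52.9, 235.4]
ee_rot: [-0.058, 0.953, 0.018, 0.298]
ft_force: [-0.2, -0.6, -1.3]
grip_width: 56.3
finger_force: 30.0
```

Emit:
{"fn": "play_rows", "kwargs": {
  "motion": [
    [[0,0,0],[-0.16,-0.04,0.11],0],
    [[0,0,0],[-0.32,-0.08,0.22],0],
    [[0,0,0],[-0.32,-0.08,0.22],0],
    [[0,0,0],[-0.32,-0.08,0.22],0]
  ]
}}

```text
t: 7.8
tcp_pos: [418.4, -53.2, 235.2]
ee_rot: [-0.059, 0.953, 0.019, 0.297]
ft_force: [-5.9, -0.2, 1.6]
grip_width: 56.6
finger_force: 30.0
```

Emit:
{"fn": "play_rows", "kwargs": {
  "motion": [
    [[0,0,0],[-0.16,-0.04,0.11],0],
    [[0,0,0],[-0.32,-0.08,0.22],0],
    [[0,0,0],[-0.32,-0.08,0.22],0],
    [[0,0,0],[-0.32,-0.08,0.22],0]
  ]
}}

```text
t: 8.3
tcp_pos: [422.3, -53.6, 235.2]
ee_rot: [-0.059, 0.953, 0.019, 0.297]
ft_force: [-5.8, 0.1, 0.9]
grip_width: 56.8
finger_force: 30.0
```

```bash
python3 -c "
from h import *
g=gp(); print(g,inv(g[0]))
"
```

```text
(array([505.3, -43.2, 114.3]), 'phi', 7.1, 'lean', 34.7, 'ytilt', 0.001, 8.3, array([-5.8,  0.1,  0.9])) [-23.5 -46.9]
```

Emit:
{"fn": "play_rows", "kwargs": {
  "motion": [
    [[0,0,0],[-0.5,-0.15,0.35],0],
    [[0,0,0],[-1.1,-0.3,0.77],0],
    [[0,0,0],[-1.7,-0.47,1.18],0],
    [[0,0,0],[-2.3,-0.63,1.6],0],
    [[0,0,0],[-2.9,-0.8,2.0],0],
    [[0,0,0],[-3.5,-0.97,2.43],0],
    [[0,0,0],[-3.84,-1.06,2.67],0],
    [[0,0,0],[-3.84,-1.06,2.67],0]
  ]
}}

```text
t: 9.3
tcp_pos: [469.9, -58.6, 234.9]
ee_rot: [-0.059, 0.953, 0.018, 0.297]
ft_force: [-6.9, -1.7, 1.7]
grip_width: 56.4
finger_force: 30.0
```

```bash
python3 -c "
from h import *
g=gp(); print(g,inv(g[0])); print(rel(W((24.5,-48,80)),7,35),rel(W((24.5,-48,76)),7,35))
"
```

```text
(array([552.7, -48.4, 114. ]), 'phi', 7.0, 'lean', 34.6, 'ytilt', -0.0, 9.3, array([-6.9, -1.7,  1.7])) [ 24.2 -47.8]
([0.0, -0.4, 0.0], [2.01, -0.02, 2.81]) ([0.0, -0.4, 0.0], [2.24, -0.02, 3.14])
```

Lower to about 4 mm above the floor, checking the forces.

Emit:
{"fn": "play_rows", "kwargs": {
  "motion": [
    [[0,0,0],[0.3,0,0.42],0],
    [[0,0,0],[0.7,0,0.98],0],
    [[0,0,0],[1.1,0,1.54],0],
    [[0,0,0],[1.5,0,2.1],0],
    [[0,0,0],[1.9,0,2.66],0],
    [[0,0,0],[2.0,0,2.8],0],
    [[0,0,0],[2.0,0,2.8],0]
  ]
}}

```text
t: 10.18
tcp_pos: [469.0, -58.0, 200.4]
ee_rot: [-0.059, 0.953, 0.019, 0.297]
ft_force: [-7.0, 1.2, 1.0]
grip_width: 56.6
finger_force: 30.0
```

Emit:
{"fn": "play_rows", "kwargs": {
  "motion": [
    [[0,0,0],[0.11,0,0.16],0],
    [[0,0,0],[0.2,0,0.29],0],
    [[0,0,0],[0.2,0,0.29],0]
  ]
}}

```text
t: 10.55
tcp_pos: [469.1, -58.0, 197.1]
ee_rot: [-0.06, 0.953, 0.019, 0.297]
ft_force: [-5.6, 1.1, 2.4]
grip_width: 56.7
finger_force: 30.0
```

```bash
python3 -c "
from h import *
g=gp(); print(g,inv(g[0]));b=(165,275,250,350)
im=snap('top','top3')[165:275,250:350,::-1]; i2=snap('side','side3')[180:290,350:450,::-1]
cv2.imwrite('pics/e.png',np.hstack([cv2.resize(i,(400,440),interpolation=cv2.INTER_CUBIC) for i in(im,i2)]))
"
```

```text
(array([552. , -47.3,  76.2]), 'phi', 7.2, 'lean', 34.6, 'ytilt', 0.002, 10.55, array([-5.6,  1.1,  2.4])) [ 23.4 -46.7]
```

View pics/e.png

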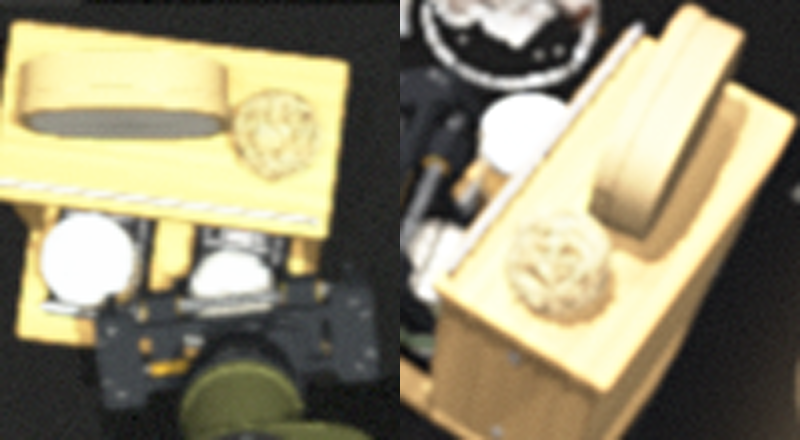

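The tin sits centred in the lane at crop (231,280), ahead of the pusher, and the honey jar is untouched. I'll ease down the last millimetres to the floor.

Emit:
{"fn": "play_rows", "kwargs": {
  "motion": [
    [[0,0,0],[0.08,0,0.12],0],
    [[0,0,0],[0.08,0,0.12],0]
  ]
}}

```text
t: 10.9
tcp_pos: [468.9, -58.0, 196.8]
ee_rot: [-0.06, 0.952, 0.019, 0.298]
ft_force: [-11.3, 0.0, 9.8]
grip_width: 56.6
finger_force: 30.0
```

Emit:
{"fn": "play_rows", "kwargs": {
  "motion": [
    [[0,0,0],[0.08,0,0.12],0],
    [[0,0,0],[0.08,0,0.12],0]
  ]
}}

```text
t: 11.15
tcp_pos: [468.7, -58.0, 196.5]
ee_rot: [-0.06, 0.952, 0.019, 0.299]
ft_force: [-16.7, -3.2, 18.0]
grip_width: 56.6
finger_force: 30.0
```

Emit:
{"fn": "play_rows", "kwargs": {
  "motion": [
    [[0,0,0],[0,0,0],0.75],
    [[0,0,0],[0,0,0],0.77],
    [[0,0,0],[0,0,0],0.77],
    [[0,0,0],[0,0,-1.5],0.77],
    [[0,0,0],[0,0,-4],0.77],
    [[0,0,0],[0,0,-7],0.77],
    [[0,0,0],[0,0,-10],0.9],
    [[0,0,0],[0,0,-14],1]
  ]
}}

```text
t: 12.15
tcp_pos: [391.0, -68.2, 310.7]
ee_rot: [-0.058, 0.953, 0.019, 0.297]
ft_force: [-32.8, 1.9, -1.9]
grip_width: 85.8
finger_force: 0.0
```

```bash
python3 -c "
from h import *
g=gp(); print(g,inv(g[0]))
im=snap('top','top4'); snap('side','side4')
for c in ('top','side'):
  for r in models.trace(c,'tin_1_centre'): print(c,round(r['confidence'],2),r['position'], atz(c,r['position'],50), inv(atz(c,r['position'],70)))
print(rel((403,-360,185),-22,35))
cv2.imwrite('pics/f.png',cv2.resize(im[165:275,250:350,::-1],(500,550),interpolation=cv2.INTER_CUBIC))
"
```

```text
(array([473.9, -57.8, 189.8]), 'phi', 7.0, 'lean', 34.7, 'ytilt', 0.001, 12.15, array([-32.8,   1.9,  -1.9])) [-53.4 -64.3]
top 0.94 [307.1, 238.6] [553.53100264 -47.07208145  50.        ] [ 22.1 -47.4]
top 0.9 [369.1, 240.2] [ 550.23304873 -224.9869828    50.        ] [  34.9 -222.7]
top 0.71 [379.9, 215.4] [ 622.64828568 -256.11409554   50.        ] [ 109.  -246.8]
top 0.41 [177.8, 294.0] [391.97659078 317.41563338  50.        ] [-169.7  296.4]
side 0.97 [321.2, 308.1] [ 548.58141332 -230.23694871   50.        ] [  41.6 -236.5]
side 0.76 [353.6, 248.4] [539.82431258 -41.50937239  50.        ] [ 16.1 -52.7]
side 0.6 [343.9, 334.0] [ 627.76189431 -261.71718038   50.        ] [ 121.8 -260.1]
([16.6, -0.2, 23.9], [8.36, -24.98, -5.17])
```

View pics/f.png

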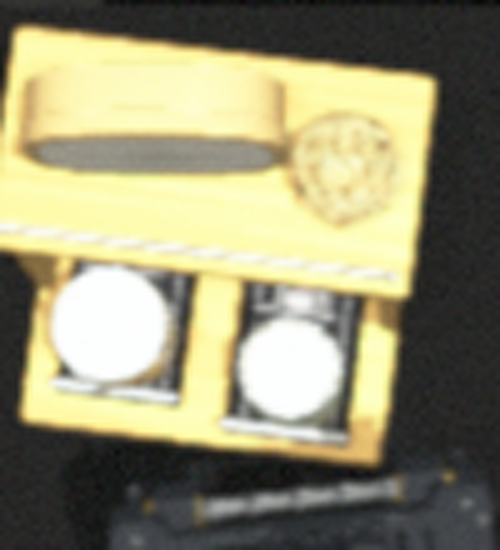

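Tin 1 stands in the lane at crop (290,368), between the lip and the pusher. Now tin 2.

Emit:
{"fn": "play_rows", "kwargs": {
  "motion": [
    [[0,0,0],[1,-3,-1.5],1],
    [[2,0,3],[2,-7,-3],1],
    [[5,0,7],[3.5,-11,-4],1],
    [[8,0,11.5],[5,-15,-5],1],
    [[11,0,16],[6.5,-19,-5],1],
    [[14,0,20],[7.5,-23,-5],1],
    [[16.6,0,23.9],[8.4,-25,-5.2],1],
    [[16.6,0,23.9],[8.4,-25,-5.2],1]
  ]
}}

```text
t: 13.35
tcp_pos: [324.1, -328.5, 303.7]
ee_rot: [0.184, 0.937, -0.056, 0.292]
ft_force: [-0.2, 0.1, 0.5]
grip_width: 88.3
finger_force: 0.0
```

```bash
python3 -c "
from h import *
g=gp(); print(g)
for z in(110,59): print(rel((404,-362,z),-22,35))
"
```

```text
(array([ 401.6, -359.8,  182.8]), 'phi', -22.1, 'lean', 34.6, 'ytilt', 0.002, 13.35, array([-0.2,  0.1,  0.5]))
([0.0, -0.4, -0.2], [3.97, -0.13, 6.16])
([0.0, -0.4, -0.2], [6.87, -0.14, 10.36])
```

Emit:
{"fn": "play_rows", "kwargs": {
  "motion": [
    [[0,0,0],[2,0,3],1],
    [[0,0,0],[3.8,-0.1,6.2],1],
    [[0,0,0],[5.5,-0.1,8.5],1],
    [[0,0,0],[6.7,-0.1,10.45],1],
    [[0,0,0],[6.7,-0.1,10.45],1],
    [[0,0,0],[6.7,-0.1,10.45],0.5],
    [[0,0,0],[6.7,-0.1,10.45],0],
    [[0,0,0],[6.7,-0.1,10.45],0]
  ]
}}

```text
t: 14.35
tcp_pos: [328.4, -331.2, 181.2]
ee_rot: [0.182, 0.937, -0.057, 0.293]
ft_force: [0.2, -0.0, 0.3]
grip_width: 60.4
finger_force: 0.0
```

Emit:
{"fn": "play_rows", "kwargs": {
  "motion": [
    [[0,0,0],[0,0,0],0],
    [[0,0,0],[0,0,0],0]
  ]
}}

```text
t: 14.6
tcp_pos: [328.4, -331.1, 181.1]
ee_rot: [0.182, 0.937, -0.057, 0.294]
ft_force: [-2.2, 0.3, 5.6]
grip_width: 56.4
finger_force: 30.0
```

```bash
python3 -c "
from h import *
g=gp(); print(g)
print(rel((405,-362,135),-22,35), rel(W((-60,-48,135)),7,35))
"
```

```text
(array([ 406.1, -362.6,   60.4]), 'phi', -22.1, 'lean', 34.8, 'ytilt', -0.0, 14.6, array([-2.2,  0.3,  5.6]))
([-0.0, -0.2, -0.0], [-4.1, 0.01, -6.2]) ([-16.6, -0.2, -23.8], [0.06, 28.07, -9.1])
```

Gripped at 60.4 mm. Lift and carry.

Emit:
{"fn": "play_rows", "kwargs": {
  "motion": [
    [[0,0,0],[-0.6,0,-0.9],0],
    [[0,0,0],[-2,0,-3],0],
    [[0,0,0],[-3.5,0,-5.2],0],
    [[0,0,0],[-4.1,2,-6.2],0],
    [[-3,0,-4],[-3.6,6,-7],0],
    [[-6,0,-8],[-3,10,-7.5],0],
    [[-8,0,-12],[-2.3,14,-8],0],
    [[-11,0,-16],[-1.6,18,-8.3],0]
  ]
}}

```text
t: 15.6
tcp_pos: [374.4, -155.8, 259.9]
ee_rot: [0.02, 0.955, -0.006, 0.294]
ft_force: [-2.2, 1.7, 9.0]
grip_width: 56.7
finger_force: 30.0
```

```bash
python3 -c "
from h import *
g=gp(); print(g,inv(g[0]))
print(rel(W((-55,-48,120)),7,35))
"
```

```text
(array([ 457.1, -159.1,  138.4]), 'phi', -2.4, 'lean', 34.3, 'ytilt', 0.001, 15.6, array([-2.2,  1.7,  9. ])) [ -60.9 -166.8]
([-5.3, -0.7, -7.8], [0.18, 10.47, 2.26])
```

Emit:
{"fn": "play_rows", "kwargs": {
  "motion": [
    [[-1,0,-2],[0,3,0],0],
    [[-3,0,-4.5],[0,6,0.8],0],
    [[-5.3,-0.7,-7.8],[0.1,9,1.6],0],
    [[-5.3,-0.7,-7.8],[0.2,10.4,2.2],0],
    [[-5.3,-0.7,-7.8],[0.2,10.4,2.2],0],
    [[-5.3,-0.7,-7.8],[0.2,10.4,2.2],0]
  ]
}}

```text
t: 16.35
tcp_pos: [406.2, -58.0, 243.2]
ee_rot: [-0.058, 0.954, 0.02, 0.294]
ft_force: [0.2, -0.5, -1.7]
grip_width: 56.3
finger_force: 30.0
```

```bash
python3 -c "
from h import *
g=gp(); print(g,inv(g[0]))
for x in(-45,-35,-33,20): print(x,rel(W((x,-47.7,116.5)),7,35))
"
```

```text
(array([488.4, -47.4, 121.7]), 'phi', 7.0, 'lean', 34.3, 'ytilt', 0.004, 16.35, array([ 0.2, -0.5, -1.7])) [-39.9 -52.7]
-45 ([0.2, -0.7, -0.1], [0.8, 0.64, 0.21])
-35 ([0.2, -0.7, -0.1], [-0.01, 0.42, 0.76])
-33 ([0.2, -0.7, -0.1], [-0.17, 0.38, 0.87])
20 ([0.2, -0.7, -0.1], [-4.45, -0.75, 3.79])
```

Emit:
{"fn": "play_rows", "kwargs": {
  "motion": [
    [[0,-0.3,0],[0.3,0.5,0.5],0],
    [[0.2,-0.7,0],[0,0.42,0.76],0],
    [[0.2,-0.7,0],[-0.4,0.3,1.03],0],
    [[0.2,-0.7,0],[-0.9,0.19,1.37],0],
    [[0.2,-0.7,0],[-1.4,0.06,1.71],0],
    [[0.2,-0.7,0],[-1.9,-0.08,2.05],0],
    [[0.2,-0.7,0],[-2.3,-0.19,2.33],0],
    [[0.2,-0.7,0],[-2.3,-0.19,2.33],0]
  ]
}}

```text
t: 17.35
tcp_pos: [436.5, -55.1, 236.3]
ee_rot: [-0.059, 0.952, 0.02, 0.299]
ft_force: [-10.0, 0.9, 2.1]
grip_width: 56.2
finger_force: 30.0
```

```bash
python3 -c "
from h import *
g=gp(); print(g,inv(g[0]))
for x in(10,20): print(x,rel(W((x,-47.7,116.5)),7,35))
"
```

```text
(array([519.7, -44.2, 115.7]), 'phi', 7.2, 'lean', 34.8, 'ytilt', 0.003, 17.35, array([-10. ,   0.9,   2.1])) [ -9.  -46.6]
10 ([0.3, -0.2, 0.1], [-1.51, -0.45, 0.98])
20 ([0.3, -0.2, 0.1], [-2.31, -0.67, 1.54])
```

Emit:
{"fn": "play_rows", "kwargs": {
  "motion": [
    [[0,0,0],[-0.4,-0.12,0.27],0],
    [[0,0,0],[-0.8,-0.24,0.54],0],
    [[0,0,0],[-1.2,-0.36,0.8],0],
    [[0,0,0],[-1.6,-0.47,1.07],0],
    [[0,0,0],[-2,-0.58,1.34],0],
    [[0,0,0],[-2.25,-0.65,1.5],0],
    [[0,0,0],[-2.25,-0.65,1.5],0]
  ]
}}

```text
t: 18.23
tcp_pos: [463.7, -58.1, 236.7]
ee_rot: [-0.06, 0.952, 0.02, 0.298]
ft_force: [-10.3, 1.6, 2.3]
grip_width: 56.4
finger_force: 30.0
```

Emit:
{"fn": "play_rows", "kwargs": {
  "motion": [
    [[0,0,0],[-0.16,-0.04,0.11],0],
    [[0,0,0],[-0.16,-0.04,0.11],0],
    [[0,0,0],[-0.16,-0.04,0.11],0]
  ]
}}

```text
t: 18.6
tcp_pos: [465.4, -58.2, 236.7]
ee_rot: [-0.06, 0.952, 0.02, 0.298]
ft_force: [-11.6, 2.4, 2.6]
grip_width: 56.5
finger_force: 30.0
```

Emit:
{"fn": "play_rows", "kwargs": {
  "motion": [
    [[0,0,0],[-0.16,-0.04,0.11],0],
    [[0,0,0],[-0.16,-0.04,0.11],0],
    [[0,0,0],[-0.16,-0.04,0.11],0]
  ]
}}

```text
t: 18.98
tcp_pos: [467.4, -58.4, 236.7]
ee_rot: [-0.06, 0.952, 0.02, 0.298]
ft_force: [-11.0, 0.2, 3.6]
grip_width: 56.4
finger_force: 30.0
```

```bash
python3 -c "
from h import *
g=gp(); print(g,inv(g[0]))
"
```

```text
(array([550.5, -47.4, 115.9]), 'phi', 7.2, 'lean', 34.8, 'ytilt', 0.003, 18.975, array([-11. ,   0.2,   3.6])) [ 21.9 -47. ]
```

Not at the stop yet, so I continue in small steps.

Emit:
{"fn": "play_rows", "kwargs": {
  "motion": [
    [[0,0,0],[-0.12,-0.03,0.08],0],
    [[0,0,0],[-0.12,-0.03,0.08],0],
    [[0,0,0],[-0.12,-0.03,0.08],0]
  ]
}}

```text
t: 19.35
tcp_pos: [468.8, -58.5, 236.7]
ee_rot: [-0.06, 0.953, 0.02, 0.298]
ft_force: [-10.7, 0.8, 2.8]
grip_width: 56.4
finger_force: 30.0
```

Emit:
{"fn": "play_rows", "kwargs": {
  "motion": [
    [[0,0,0],[-0.12,-0.03,0.08],0],
    [[0,0,0],[-0.12,-0.03,0.08],0],
    [[0,0,0],[-0.12,-0.03,0.08],0]
  ]
}}

```text
t: 19.73
tcp_pos: [470.3, -58.6, 236.8]
ee_rot: [-0.06, 0.953, 0.021, 0.298]
ft_force: [-12.1, 1.3, 2.2]
grip_width: 56.2
finger_force: 30.0
```

Emit:
{"fn": "play_rows", "kwargs": {
  "motion": [
    [[0,0,0],[-0.12,-0.03,0.08],0],
    [[0,0,0],[-0.12,-0.03,0.08],0],
    [[0,0,0],[-0.12,-0.03,0.08],0]
  ]
}}

```text
t: 20.1
tcp_pos: [471.7, -58.7, 236.8]
ee_rot: [-0.06, 0.953, 0.02, 0.298]
ft_force: [-11.7, 1.5, 2.7]
grip_width: 56.6
finger_force: 30.0
```

Emit:
{"fn": "play_rows", "kwargs": {
  "motion": [
    [[0,0,0],[-0.12,-0.03,0.08],0],
    [[0,0,0],[-0.12,-0.03,0.08],0],
    [[0,0,0],[-0.12,-0.03,0.08],0]
  ]
}}

```text
t: 20.48
tcp_pos: [472.4, -58.7, 236.8]
ee_rot: [-0.06, 0.953, 0.021, 0.297]
ft_force: [-15.3, 0.4, 6.2]
grip_width: 56.6
finger_force: 30.0
```

Emit:
{"fn": "play_rows", "kwargs": {
  "motion": [
    [[0,0,0],[-0.12,-0.03,0.08],0],
    [[0,0,0],[-0.12,-0.03,0.08],0],
    [[0,0,0],[-0.12,-0.03,0.08],0]
  ]
}}

```text
t: 20.85
tcp_pos: [472.9, -58.6, 237.0]
ee_rot: [-0.061, 0.953, 0.021, 0.297]
ft_force: [-20.0, 0.9, 10.3]
grip_width: 56.5
finger_force: 30.0
```

```bash
python3 -c "
from h import *
g=gp(); print(g,inv(g[0]))
im=snap('top','top5'); i2=snap('side','side5')[180:290,340:440,::-1]
cv2.imwrite('pics/g.png',np.hstack([cv2.resize(i,(400,440),interpolation=cv2.INTER_CUBIC) for i in(im[165:275,250:350,::-1],i2)]))
"
```

```text
(array([555.6, -47.3, 116. ]), 'phi', 7.5, 'lean', 34.6, 'ytilt', 0.004, 20.85, array([-20. ,   0.9,  10.3])) [ 27.  -46.4]
```

View pics/g.png

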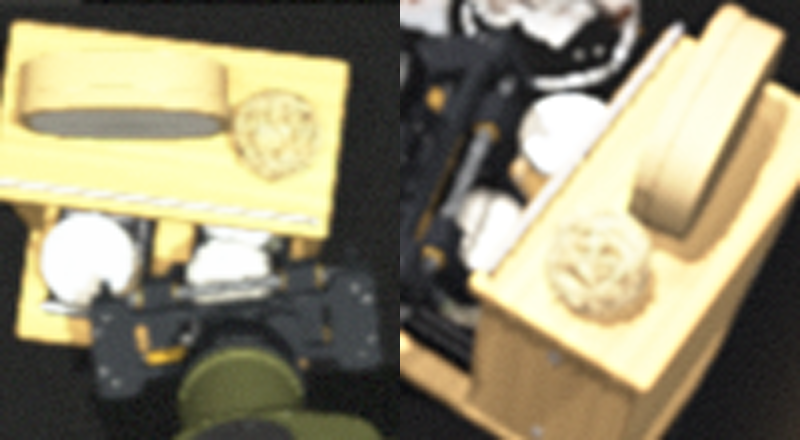

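The stop is reached at TCP x ≈ 472. Back off to about 470.8.

Emit:
{"fn": "play_rows", "kwargs": {
  "motion": [
    [[0,0,0],[0.24,0.06,-0.16],0],
    [[0,0,0],[0.24,0.06,-0.16],0],
    [[0,0,0],[0.24,0.06,-0.16],0]
  ]
}}

```text
t: 21.32
tcp_pos: [471.8, -58.9, 236.7]
ee_rot: [-0.06, 0.953, 0.02, 0.298]
ft_force: [-11.8, 0.7, 2.4]
grip_width: 56.8
finger_force: 30.0
```

```bash
python3 -c "
from h import *
g=gp(); print(g,inv(g[0]))
p=inv(g[0]); print(rel(W((p[0]+.2,-47.5,78.5)),7,34.6))
"
```

```text
(array([554.8, -48. , 115.9]), 'phi', 7.2, 'lean', 34.7, 'ytilt', 0.003, 21.325, array([-11.8,   0.7,   2.4])) [ 26.3 -47.2]
([0.3, 0.1, 0.1], [2.08, 0.02, 3.08])
```

Emit:
{"fn": "play_rows", "kwargs": {
  "motion": [
    [[0,0,0],[0.2,0,0.2],0],
    [[0,0,0],[0.37,0,0.5],0],
    [[0,0,0],[0.65,0,0.9],0],
    [[0,0,0],[0.89,0,1.2],0],
    [[0,0,0],[0.89,0,1.2],0]
  ]
}}

```text
t: 21.95
tcp_pos: [471.3, -58.6, 221.9]
ee_rot: [-0.06, 0.952, 0.021, 0.298]
ft_force: [-10.9, 2.1, 3.2]
grip_width: 56.1
finger_force: 30.0
```

```bash
python3 -c "
from h import *
g=gp(); print(g,inv(g[0]))
"
```

```text
(array([554.4, -47.5, 101.1]), 'phi', 7.3, 'lean', 34.8, 'ytilt', 0.004, 21.95, array([-10.9,   2.1,   3.2])) [ 25.8 -46.7]
```

The base is below the lip top with no extra force. Continue down.

Emit:
{"fn": "play_rows", "kwargs": {
  "motion": [
    [[0,0,0],[0.3,0,0.43],0],
    [[0,0,0],[0.65,0,0.94],0],
    [[0,0,0],[1.0,0,1.45],0],
    [[0,0,0],[1.2,0,1.74],0],
    [[0,0,0],[1.26,0,1.82],0],
    [[0,0,0],[1.26,0,1.82],0]
  ]
}}

```text
t: 22.7
tcp_pos: [471.2, -58.4, 199.9]
ee_rot: [-0.06, 0.952, 0.021, 0.298]
ft_force: [-12.8, 1.5, 4.4]
grip_width: 56.6
finger_force: 30.0
```

Emit:
{"fn": "play_rows", "kwargs": {
  "motion": [
    [[0,0,0],[0.08,0,0.12],0],
    [[0,0,0],[0.08,0,0.12],0]
  ]
}}

```text
t: 22.95
tcp_pos: [471.2, -58.4, 198.6]
ee_rot: [-0.06, 0.952, 0.021, 0.298]
ft_force: [-13.1, 1.1, 4.2]
grip_width: 56.5
finger_force: 30.0
```

```bash
python3 -c "
from h import *
g=gp(); print(g,inv(g[0]))
"
```

```text
(array([554.3, -47.2,  77.9]), 'phi', 7.3, 'lean', 34.8, 'ytilt', 0.004, 22.95, array([-13.1,   1.1,   4.2])) [ 25.7 -46.4]
```

Emit:
{"fn": "play_rows", "kwargs": {
  "motion": [
    [[0,0,0],[0.08,0,0.12],0],
    [[0,0,0],[0.08,0,0.12],0]
  ]
}}

```text
t: 23.2
tcp_pos: [471.0, -58.4, 198.0]
ee_rot: [-0.061, 0.952, 0.021, 0.299]
ft_force: [-16.6, -1.0, 12.4]
grip_width: 56.6
finger_force: 30.0
```

Emit:
{"fn": "play_rows", "kwargs": {
  "motion": [
    [[0,0,0],[0.06,0,0.08],0],
    [[0,0,0],[0.06,0,0.08],0]
  ]
}}

```text
t: 23.45
tcp_pos: [470.9, -58.4, 197.8]
ee_rot: [-0.061, 0.952, 0.021, 0.3]
ft_force: [-18.9, -0.5, 16.3]
grip_width: 56.3
finger_force: 30.0
```

On the floor. Release and retreat.

Emit:
{"fn": "play_rows", "kwargs": {
  "motion": [
    [[0,0,0],[0,0,0],0.75],
    [[0,0,0],[0,0,0],0.77],
    [[0,0,0],[0,0,0],0.77],
    [[0,0,0],[0,0,-1.5],0.77],
    [[0,0,0],[0,0,-4],0.77],
    [[0,0,0],[0,0,-7],0.77],
    [[0,0,0],[0,0,-11],0.8],
    [[0,0,0],[0,0,-15],0.8]
  ]
}}

```text
t: 24.45
tcp_pos: [388.3, -69.6, 320.8]
ee_rot: [-0.057, 0.952, 0.019, 0.3]
ft_force: [-33.7, 9.3, -6.8]
grip_width: 70.3
finger_force: 0.0
```

Emit:
{"fn": "play_rows", "kwargs": {
  "motion": [
    [[0,0,0],[0,0,-2],0.8],
    [[0,0,0],[0,0,-2],0.8],
    [[0,0,0],[0,0,-2],0.8],
    [[0,0,0],[0,0,-2],0.8]
  ]
}}

```text
t: 24.95
tcp_pos: [381.0, -71.9, 336.7]
ee_rot: [-0.058, 0.952, 0.02, 0.299]
ft_force: [0.8, -0.3, 0.5]
grip_width: 70.5
finger_force: 0.0
```

```bash
python3 -c "
from h import *
g=gp(); print(g)
im=snap('top','top6'); i2=snap('side','side6')[180:290,340:440,::-1]
cv2.imwrite('pics/i.png',np.hstack([cv2.resize(i,(400,440),interpolation=cv2.INTER_CUBIC) for i in(im[165:275,250:350,::-1],i2)]))
"
```

```text
(array([464.3, -61.2, 216.1]), 'phi', 7.0, 'lean', 34.8, 'ytilt', 0.004, 24.95, array([ 0.8, -0.3,  0.5]))
```

View pics/i.png

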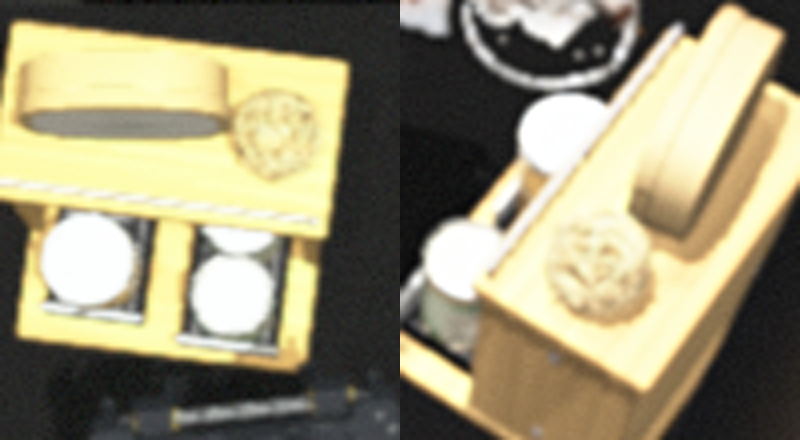

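Both tins stand upright behind the lip, the front one at crop (231,295) and the rear one at (235,240). The arm is clear, so I hand in.

```bash
python3 -c "
from plant import manip
print(manip.finish_job())"
```

```text
the job is handed in; nothing more can be done
None
```

Both tins are loaded in the right-hand lane, standing upright one behind the other between the lip and the pusher; the job was handed in at about 25 s, but no verdict was returned.

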